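Unclip a block cassette and hold it over the wash tray

TASK

Two block cassettes are clipped into the registration bed. Pinch the two side catches of the one with the round block together, lift it straight up out of the bed, and hold it level and still over the middle of the open wash tray, well clear above the tray's rim; leave the other cassette clipped in and do not disturb the other things on the bench. Finish while still holding the cassette with its catches pinched: do not put it down or let go.

Things in the scene. Friction and masses are not known exactly. Their poses are not given: they have to be found in the camera images.
- bed: Metal bed fixed to the bench, 206 (x) by 108 (y) mm. Two bays, 50 mm either side of centre along its x, each hold a cassette: underside 8 mm above the bench, x and y as the bed's (either may be in either bay). On both y sides lips, from 36.5 mm off the middle line outwards, top 27 mm above the bench, keep the catch feet down; all else of the bed is lower. Place and yaw vary. Origin: underside centre.
- cassette_round: Grey cassette, 60 (x) by 69 (y) mm, with a round wooden block 36 mm across, top 28 mm above the underside. The one to take, about 0.22 kg. Black upright catches at +y and -y: outer faces 64 mm apart, 50 mm when pushed in, tops at 60 mm; their feet hook under the bed's lips. Pinch them from above, closing along y, at 20 mm or more above the underside (over the lips). Origin: centre of the underside, z up.
- round_catch_left (a joint): Black squeeze tab on the +y side of the round-block cassette, 28 mm wide, 5 mm thick, upright from 6 to 60 mm above the cassette's underside; outer face 32 mm from the cassette's middle when released. 0 = sprung out (latched), 0.007 = pushed fully in towards the middle (stop); clears the lip at about 0.005. Spring pushes it out with 2.4 N at 0, 5.2 N at 0.007, so it springs back when let go.
- round_catch_right (a joint): Black squeeze tab on the -y side of the round-block cassette, 28 mm wide, 5 mm thick, upright from 6 to 60 mm above the cassette's underside; outer face 32 mm from the cassette's middle when released. 0 = sprung out (latched), 0.007 = pushed fully in towards the middle (stop); clears the lip at about 0.005. Spring pushes it out with 2.4 N at 0, 5.2 N at 0.007, so it springs back when let go.
- cassette_square: Grey cassette, 60 (x) by 69 (y) mm, with a rectangular wooden block 46 by 34 mm, top 28 mm above the underside. Otherwise like the other cassette; it stays clipped in its bay. Origin: centre of the underside, z up.
- wash_tray: Open white tray fixed to the bench, 200 mm (its x) by 170 mm (its y), walls 4 mm thick, rim 32 mm above the bench; its place and yaw vary and it may be on either side of the bench. Origin: centre of its underside, on the bench.
- tape_roll: Cardboard roll lying flat, 64 mm across, 24 mm high, bystander near the robot. Origin: centre of the underside.
- bottle: Green glass bottle, 52 mm across, 120 mm high, upright, bystander beyond the work. Origin: centre of the underside.
- spare_block: Loose wooden block 70 by 55 by 24 mm, bystander left of the work. Origin: centre of the underside.
- brayer: Hand ink roller, 80 mm wide black roller 32 mm across with a wooden handle, lying down, about 150 mm long, bystander right of the work. Origin: on the bench below the roller's middle.
Mind the look-alikes: they are no part of the job. Leave any red look-alike of the cassette_round alone. Leave any blue look-alike of the bed alone.

How it is judged:
By the outcome, as a careful person would: the job done as asked, in the order asked, and still so for the second after the job is handed in, while the arm keeps its last pose, push and grip.
It also fails if it takes over 40 s, if anything falls off the work surface, if the arm or the gripper's body presses on something with over 40 N, if the wrist force passes 120 N, or if a joint passes its speed limit or range.

ROBOT

A 6-joint arm with a two-finger parallel gripper is mounted at the origin on the work surface. World frame = base frame: x ahead of the robot, y to its left, z up, the work surface at z = 0. Lengths are in m, angles in rad, forces in N, time in s.
With the tool pointing down it reaches from about 0.25 to 0.775 m from the base axis. Payload 8.9 kg.
Tool frame: the origin (TCP) lies at the very end of the fingers, on their centre line; the grasp point (between the pads) lies 19 mm behind it (robot.grip_point_offset is the distance from the TCP to the grasp point, in m); z points along the fingers, y is the direction in which the jaws open and shut (so a half turn about z gives the same grasp; the last joint's range is limited). The gripper opens to 85 mm and grips with 20 to 120 N. Pads are 22 mm wide; open, the fingers measure 114 mm over their backs; the gripper's body (76 mm by 85 mm) begins 54 mm behind the grasp point. The pads swing forward as they close: fully open they stand 13 mm farther back than shut.
Start: joints at [-1.25, 0.291, -0.153, 1.127, 0, 1.431], TCP at [0.233, -0.47, 0.196] pointing down, gripper open.
Joint ranges: [-2.52, 2.52], [-0.91, 1.74], [-1.3, 1.37], [-1.96, 2.02], [-1.52, 1.47], [-3.14, 3.14]. Speed limits (rad/s): [2.22, 2.22, 2.79, 3.14, 3.14, 3.14].

INTERFACE

Orientations are given as [roll, pitch, yaw] about the fixed x, y, z axes, in that order (R = Rz(yaw) Ry(pitch) Rx(roll)).
In Python, from workcell import telemetry, cams, robot gives the robot as it stands.
- The arm moves only by the shell command python3 -m inch 'ROWS'. ROWS is JSON, a list of rows, each an object of numbers: "x", "y", "z": the shift along the tool's x, y, z in cm; "rx", "ry", "rz": the turn, a rotation vector about the tool's x, y, z in rad; "jaw": the opening, from 0 (shut) to 1 (fully open). In form: [{"x": .., "y": .., "z": .., "rx": .., "ry": .., "rz": .., "jaw": ..}, ...]. A call has exactly 5 rows; each row shifts and turns the commanded pose from where the row before left it, along the tool's axes as they then stand; what a row does not reach is not made up. A row lasts 1/12 s, in which the tool goes at most 41.7 mm and 7.16 degrees, less where a joint would pass 70% of its speed; a pose out of reach is approached as far as the arm can. A call is refused whole if a number of a shift passes 4.17 or a number of a turn 0.125, either way. A call with a gripper value outside its range is refused whole. The fingers move at their own pace and stop on an object; the grip force is fixed at half the most. Time passes only in rows, so rows that do not move let the fingers close, or fill a call up. It gives the time, the measured TCP pose, the force and the opening at its end, in the units of the state.
- telemetry.read_state(): the state, without advancing time (a new reading comes with each control period).
- cams.grab_frame(name): name is "side" or "top" or "wrist"; returns a dict with "image" (480x640x3 uint8, blue, green, red), "fov_y" (degrees; the focal length in pixels is half the picture's height over the tangent of half this angle, whatever the lens; pixels are square), "cx", "cy" (the principal point, pixels), "world_from_camera" (4x4, takes a point from camera to world coordinates); the wrist camera has in their place "tool_from_camera" (4x4, takes a point from camera to tool coordinates, whose origin is the TCP and whose axes are the flange's). Camera axes: x right, y up, looking along -z (the intrinsics and any distortion apply to the point x, -y, -z); pixel columns grow to the right and rows downward; lengths in m; the calibration is good to about 2 mm. A picture is of the moment at which its call begins: read the wrist's pose just before it. There is no depth.
- robot.finish_job(): hands the job in, once; it reports no verdict.
The state is a dict: "time_s": time; "q": joint angles; "qvel": joint speeds; "joint_efforts": joint torques, N m; "position": TCP position; "tool_rot": TCP orientation; "force": force on the tool from outside, world axes, zero at the start; "ft_torque": the same for the moment, N m; "width": finger opening in m.
Only numpy, scipy, OpenCV 4.12 (cv2) and the standard library are available. Lean on these libraries where they do the work, as an engineer would, in place of code of your own. Each camera call takes 0.05 s, during which the arm holds its last target.

## Working session

There is one attempt and no reset: what is moved stays moved. The work goes in short steps, Python scripts to look and compute and a shell command to move; the robot and the scene stay as the last step left them, time stands still between calls to the robot, and variables do not carry over. Pictures are saved under pics/ and viewed, and the job is handed in when it is done.

```bash
ls; mkdir -p pics; python3 - <<'E'
from workcell import telemetry, cams, robot
import cv2
s=telemetry.read_state();print(s)
for n in("top","side","wrist"):
    f=cams.grab_frame(n);cv2.imwrite(f"pics/{n}0.png",f["image"])
    print(n,{k:v for k,v in f.items() if k!="image"})
print(robot.grip_point_offset)
E
```

```text
pics
{'time_s': 0.0, 'q': array([-1.25027906e+00,  2.91285990e-01, -1.54112740e-01,  1.12672150e+00,
       -3.16479298e-05,  1.43149942e+00]), 'qvel': array([ 0.00171964,  0.00042722,  0.00031145,  0.0015747 , -0.00050486,
       -0.0005471 ]), 'joint_efforts': array([-1.55364010e-03, -5.37135994e+01,  3.31377590e+01,  1.58327830e-02,
       -4.56162870e-04,  2.27802929e-05]), 'position': array([ 0.23282414, -0.47000428,  0.19513445]), 'tool_rot': array([-3.14027718e+00, -1.52478825e-04,  4.59814089e-01]), 'force': array([ 0.32152111, -0.18867522, -0.14957523]), 'ft_torque': array([-0.04600939,  0.03544646,  0.01689194]), 'width': 0.08549249271620077}
top {'fov_y': 49.08599670458316, 'cx': 316.7745914070123, 'cy': 242.55163374526555, 'world_from_camera': array([[-1.67815158e-02,  9.97160883e-01, -7.34067664e-02,
         4.84832769e-01],
       [-9.99851852e-01, -1.70172061e-02, -2.58644537e-03,
         8.30497309e-04],
       [-3.82828022e-03,  7.33524868e-02,  9.97298730e-01,
         1.27528637e+00],
       [ 0.00000000e+00,  0.00000000e+00,  0.00000000e+00,
         1.00000000e+00]])}
side {'fov_y': 45.95334391072454, 'cx': 325.9504211202031, 'cy': 250.35893371181703, 'world_from_camera': array([[-0.85947425,  0.27976071, -0.42782935,  0.03804393],
       [-0.51117328, -0.46639939,  0.72192346,  0.93617784],
       [ 0.00242647,  0.83916956,  0.54386446,  0.74106718],
       [ 0.        ,  0.        ,  0.        ,  1.        ]])}
wrist {'fov_y': 71.5003781729198, 'cx': 326.39955847933345, 'cy': 238.235910503047, 'tool_from_camera': array([[-8.78591395e-04,  9.52165636e-01,  3.05581136e-01,
         7.79148992e-02],
       [ 9.99999614e-01,  8.31081497e-04,  2.85566757e-04,
        -1.73132043e-04],
       [ 1.79440253e-05,  3.05581269e-01, -9.52165998e-01,
        -1.78548001e-01],
       [ 0.00000000e+00,  0.00000000e+00,  0.00000000e+00,
         1.00000000e+00]])}
0.0187
```

View pics/top0.png

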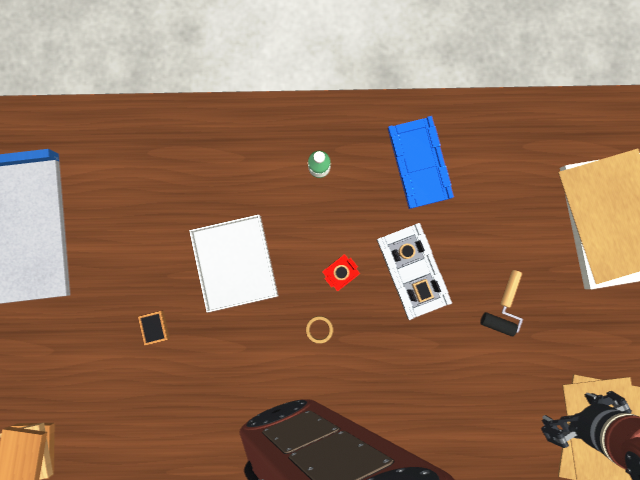

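View pics/side0.png

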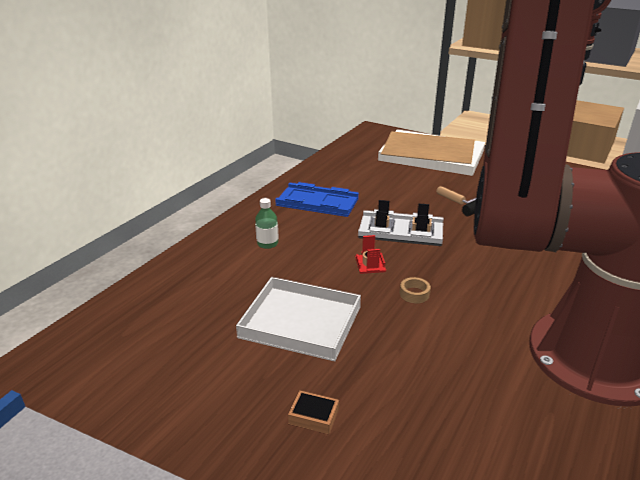

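View pics/wrist0.png

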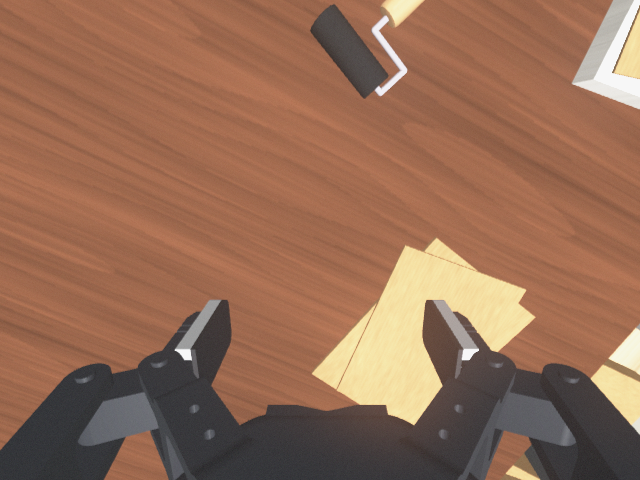

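The top view shows the white bed around (414,271), with the tray at (233,264), the red look-alike at (341,272) and the blue one at (420,162). Next I'll zoom in.

```bash
cat > h.py <<'E'
import numpy as np
from scipy.spatial.transform import Rotation as R
def ray(f,u,v,T):
    fl=240/np.tan(np.radians(f["fov_y"]/2))
    d=np.array([(u-f["cx"])/fl,-(v-f["cy"])/fl,-1]); return T[:3,3],T[:3,:3]@d
def p2w(f,u,v,z,T=None):
    T=f["world_from_camera"] if T is None else T
    o,d=ray(f,u,v,T); return (o+d*(z-o[2])/d[2])
def w2p(f,p,T=None):
    T=f["world_from_camera"] if T is None else T
    c=np.linalg.inv(T)@np.append(p,1); fl=240/np.tan(np.radians(f["fov_y"]/2))
    return f["cx"]+fl*c[0]/-c[2], f["cy"]-fl*c[1]/-c[2]
def tool(s):
    T=np.eye(4);T[:3,:3]=R.from_euler("xyz",s["tool_rot"]).as_matrix();T[:3,3]=s["position"];return T
E
python3 - <<'E'
import cv2
a=cv2.imread("pics/top0.png")
cv2.imwrite("pics/bedz.png",cv2.resize(a[215:330,360:470],None,fx=5,fy=5,interpolation=cv2.INTER_CUBIC))
cv2.imwrite("pics/trayz.png",cv2.resize(a[205:325,180:290],None,fx=5,fy=5,interpolation=cv2.INTER_CUBIC))
E
```

```text
(no output)
```

View pics/bedz.png

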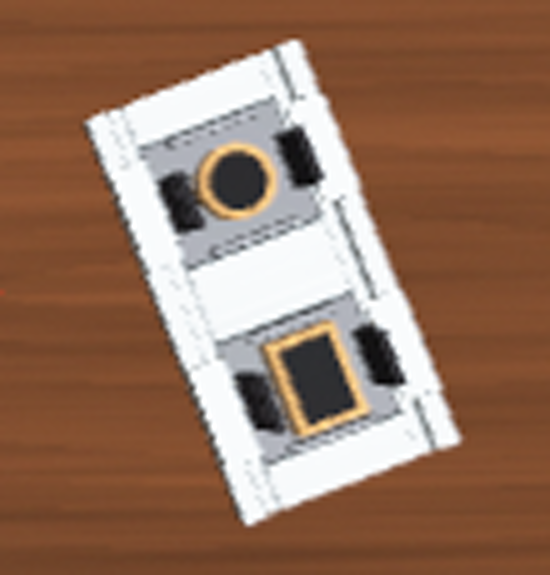

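View pics/trayz.png

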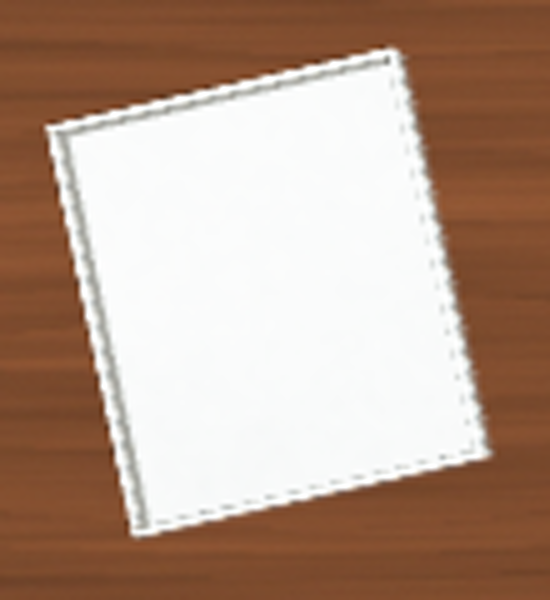

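```bash
python3 - <<'E'
from workcell import telemetry, cams
from h import *
f=cams.grab_frame("top")
b=lambda x,y,z:p2w(f,360+x/5-.4,215+y/5-.4,z)
t=lambda x,y,z:p2w(f,180+x/5-.4,205+y/5-.4,z)
r=b(237,181,.036);s=b(315,377,.036);print("round",r,"sq",s,"dist",np.linalg.norm(r-s),"yaw",np.degrees(np.arctan2(*(r-s)[[1,0]])))
c=[b(*p,.027) for p in((297,40),(88,122),(248,525),(460,440))]
print(np.mean(c,0),[np.linalg.norm(c[i]-c[i-1]) for i in range(4)],[np.degrees(np.arctan2(*(c[i]-c[i-1])[[1,0]])) for i in range(4)])
c=[t(*p,.032) for p in((393,48),(48,127),(135,535),(488,455))]
print("tray",np.mean(c,0),[np.linalg.norm(c[i]-c[i-1]) for i in range(4)])
st=telemetry.read_state();print(st["time_s"],tool(st).round(3))
E
```

```text
round [ 0.55290169 -0.2085322   0.036     ] sq [ 0.46017159 -0.24240916  0.036     ] dist 0.09872446017043232 yaw 20.068692690894604
[ 0.50584973 -0.22566848  0.027     ] [np.float64(0.203786440990441), np.float64(0.10745445586839279), np.float64(0.20417038628345419), np.float64(0.10808291506117441)] [np.float64(20.376316548454948), np.float64(110.45158901433823), np.float64(-159.7997158809593), np.float64(-69.34582537243135)]
tray [0.53214658 0.20362542 0.032     ] [np.float64(0.19849972286729473), np.float64(0.16815841026535241), np.float64(0.1977677055224735), np.float64(0.170007963674716)]
0.2 [[ 0.896  0.444 -0.     0.233]
 [ 0.444 -0.896  0.001 -0.47 ]
 [ 0.    -0.001 -1.     0.195]
 [ 0.     0.     0.     1.   ]]
```

The round cassette is in the far bay at about (0.553, -0.209), with the bed yawed 20.3°. The tray centre is about (0.532, 0.204). I'll turn the tool +0.105 rad and move above the cassette.

```bash
python3 -m inch '[{"rz":0.105,"jaw":1},{"x":2.8,"y":-0.96,"jaw":1},{"x":2.8,"y":-0.96,"jaw":1},{"x":2.8,"y":-0.96,"jaw":1},{"x":2.8,"y":-0.96,"jaw":1}]'
python3 -m inch '[{"x":2.8,"y":-0.96,"jaw":1},{"x":2.8,"y":-0.96,"jaw":1},{"x":2.8,"y":-0.96,"jaw":1},{"x":2.8,"y":-0.96,"jaw":1},{"x":2.8,"y":-0.96,"jaw":1}]'
python3 -m inch '[{"x":2.8,"y":-0.96,"jaw":1},{"x":2.8,"y":-0.96,"jaw":1},{"x":2.8,"y":-0.96,"jaw":1},{"x":2.8,"y":-0.96,"jaw":1},{"x":2.7,"y":-0.95,"jaw":1}]'
python3 -m inch '[{"jaw":1},{"jaw":1},{"jaw":1},{"jaw":1},{"jaw":1}]'
python3 - <<'E'
from workcell import telemetry, cams
import cv2
from h import *
s=telemetry.read_state();f=cams.grab_frame("wrist");T=tool(s)
print(s["position"],s["tool_rot"],s["force"],s["time_s"])
cv2.imwrite("pics/w1.png",f["image"])
c=np.array([.553,-.2085,0])
W=T@f["tool_from_camera"]; print(w2p(f,c+[0,0,.036],W))
E
```

```text
[ 0.23287818 -0.47020365  0.19534513] [-3.14077877e+00 -8.93942628e-05  4.59763319e-01] [-0.45757001  0.49653553 -0.18475912] 0.2
(np.float64(187.88709488352666), np.float64(-380.11505355636507))schema error: expected keys x, y, z, rx, ry, rz, jaw
schema error: expected keys x, y, z, rx, ry, rz, jaw
schema error: expected keys x, y, z, rx, ry, rz, jaw
schema error: expected keys x, y, z, rx, ry, rz, jaw
```

View pics/w1.png

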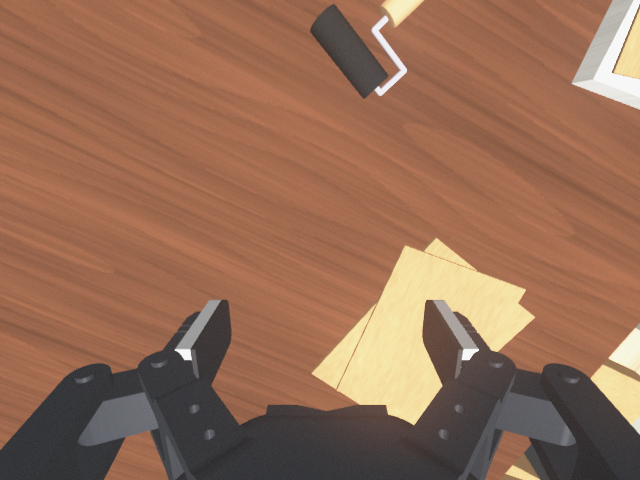

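All seven keys are needed in every row, so those calls were refused and nothing moved. I'll resend them in full.

```bash
python3 -m inch '[{"x":0,"y":0,"z":0,"rx":0,"ry":0,"rz":0.105,"jaw":1},{"x":2.8,"y":-0.96,"z":0,"rx":0,"ry":0,"rz":0,"jaw":1},{"x":2.8,"y":-0.96,"z":0,"rx":0,"ry":0,"rz":0,"jaw":1},{"x":2.8,"y":-0.96,"z":0,"rx":0,"ry":0,"rz":0,"jaw":1},{"x":2.8,"y":-0.96,"z":0,"rx":0,"ry":0,"rz":0,"jaw":1}]'
```

```text
time_s: 0.67
position: [0.3254, -0.3947, 0.1956]
tool_rot: [-3.141, -0.0, 0.354]
force: [0.4, -0.5, 0.8]
width: 0.0853
```

```bash
python3 -m inch '[{"x":2.8,"y":-0.96,"z":0,"rx":0,"ry":0,"rz":0,"jaw":1},{"x":2.8,"y":-0.96,"z":0,"rx":0,"ry":0,"rz":0,"jaw":1},{"x":2.8,"y":-0.96,"z":0,"rx":0,"ry":0,"rz":0,"jaw":1},{"x":2.8,"y":-0.96,"z":0,"rx":0,"ry":0,"rz":0,"jaw":1},{"x":2.8,"y":-0.96,"z":0,"rx":0,"ry":0,"rz":0,"jaw":1}]'
python3 -m inch '[{"x":2.8,"y":-0.96,"z":0,"rx":0,"ry":0,"rz":0,"jaw":1},{"x":2.8,"y":-0.96,"z":0,"rx":0,"ry":0,"rz":0,"jaw":1},{"x":2.8,"y":-0.96,"z":0,"rx":0,"ry":0,"rz":0,"jaw":1},{"x":2.8,"y":-0.96,"z":0,"rx":0,"ry":0,"rz":0,"jaw":1},{"x":2.7,"y":-0.95,"z":0,"rx":0,"ry":0,"rz":0,"jaw":1}]'
python3 -m inch '[{"x":0,"y":0,"z":0,"rx":0,"ry":0,"rz":0,"jaw":1},{"x":0,"y":0,"z":0,"rx":0,"ry":0,"rz":0,"jaw":1},{"x":0,"y":0,"z":0,"rx":0,"ry":0,"rz":0,"jaw":1},{"x":0,"y":0,"z":0,"rx":0,"ry":0,"rz":0,"jaw":1},{"x":0,"y":0,"z":0,"rx":0,"ry":0,"rz":0,"jaw":1}]'
python3 - <<'E'
from workcell import telemetry, cams
import cv2
from h import *
s=telemetry.read_state();f=cams.grab_frame("wrist");T=tool(s)
print(s["position"],s["tool_rot"],s["force"],s["time_s"])
cv2.imwrite("pics/w2.png",f["image"])
c=np.array([.553,-.2085,0])
W=T@f["tool_from_camera"]; print(w2p(f,c+[0,0,.036],W))
E
```

```text
time_s: 1.08
position: [0.4402, -0.3008, 0.1957]
tool_rot: [-3.142, 0.0, 0.355]
force: [0.4, -0.1, -0.6]
width: 0.0851
time_s: 1.5
position: [0.554, -0.2075, 0.1956]
tool_rot: [-3.142, 0.0, 0.355]
force: [0.7, -0.7, 1.2]
width: 0.0851
time_s: 1.92
position: [0.5523, -0.2095, 0.1958]
tool_rot: [3.142, 0.0, 0.353]
force: [0.5, 0.2, 0.0]
width: 0.0853
[ 0.55229515 -0.20947831  0.19579109] [3.14155867e+00 1.64749812e-04 3.53472604e-01] [0.45765854 0.19275722 0.01777237] 1.9167
(np.float64(325.94123311185206), np.float64(209.11220544564648))
```

View pics/w2.png

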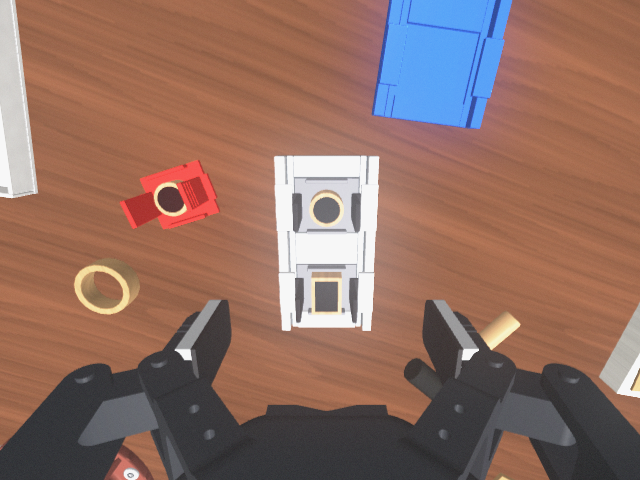

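The wrist view shows the round block at (326,209), which matches the prediction of (325.9,209.1), and the bed is parallel to the jaws. I'll descend to just above the catches.

```bash
python3 -m inch '[{"x":0,"y":0,"z":2.9,"rx":0,"ry":0,"rz":0,"jaw":1},{"x":0,"y":0,"z":2.9,"rx":0,"ry":0,"rz":0,"jaw":1},{"x":0,"y":0,"z":2.9,"rx":0,"ry":0,"rz":0,"jaw":1},{"x":0,"y":0,"z":2.4,"rx":0,"ry":0,"rz":0,"jaw":1},{"x":0,"y":0,"z":0,"rx":0,"ry":0,"rz":0,"jaw":1}]'
python3 -m inch '[{"x":0,"y":0,"z":0,"rx":0,"ry":0,"rz":0,"jaw":1},{"x":0,"y":0,"z":0,"rx":0,"ry":0,"rz":0,"jaw":1},{"x":0,"y":0,"z":0,"rx":0,"ry":0,"rz":0,"jaw":1},{"x":0,"y":0,"z":0,"rx":0,"ry":0,"rz":0,"jaw":1},{"x":0,"y":0,"z":0,"rx":0,"ry":0,"rz":0,"jaw":1}]'
python3 - <<'E'
from workcell import telemetry, cams
import cv2
from h import *
s=telemetry.read_state();f=cams.grab_frame("wrist");T=tool(s)
print(s["position"],s["tool_rot"],s["force"],s["time_s"])
cv2.imwrite("pics/w3.png",f["image"])
c=np.array([.553,-.2085,0])
W=T@f["tool_from_camera"]; print(w2p(f,c+[0,0,.036],W))
E
```

```text
time_s: 2.38
position: [0.5495, -0.2077, 0.0803]
tool_rot: [-3.136, 0.005, 0.354]
force: [-1.3, 0.6, -1.1]
width: 0.0856
time_s: 2.8
position: [0.5537, -0.2091, 0.086]
tool_rot: [3.14, -0.001, 0.355]
force: [0.5, -0.4, 0.2]
width: 0.0857
[ 0.55371071 -0.20913877  0.08597562] [ 3.14008714e+00 -1.38371125e-03  3.54746878e-01] [ 0.52702035 -0.40427811  0.24127492] 2.8
(np.float64(325.4150717156223), np.float64(244.90140020640712))
```

View pics/w3.png

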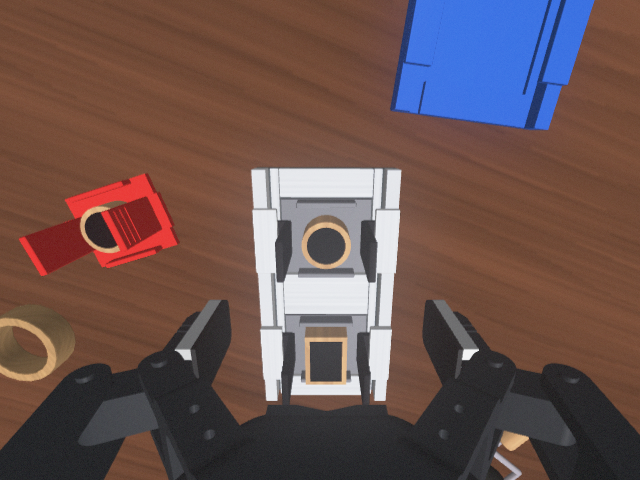

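Alignment still holds: block at (325.5,245), predicted (325.4,244.9), with the catches centred between the fingers. I'll go down slowly to TCP z ≈ 0.035.

```bash
python3 -m inch '[{"x":0,"y":0,"z":0.5,"rx":0,"ry":0,"rz":0,"jaw":1},{"x":0,"y":0,"z":0.6,"rx":0,"ry":0,"rz":0,"jaw":1},{"x":0,"y":0,"z":0.6,"rx":0,"ry":0,"rz":0,"jaw":1},{"x":0,"y":0,"z":0.6,"rx":0,"ry":0,"rz":0,"jaw":1},{"x":0,"y":0,"z":0.6,"rx":0,"ry":0,"rz":0,"jaw":1}]'
python3 -m inch '[{"x":0,"y":0,"z":0.6,"rx":0,"ry":0,"rz":0,"jaw":1},{"x":0,"y":0,"z":0.5,"rx":0,"ry":0,"rz":0,"jaw":1},{"x":0,"y":0,"z":0.4,"rx":0,"ry":0,"rz":0,"jaw":1},{"x":0,"y":0,"z":0.3,"rx":0,"ry":0,"rz":0,"jaw":1},{"x":0,"y":0,"z":0.2,"rx":0,"ry":0,"rz":0,"jaw":1}]'
python3 -m inch '[{"x":0,"y":0,"z":0,"rx":0,"ry":0,"rz":0,"jaw":1},{"x":0,"y":0,"z":0,"rx":0,"ry":0,"rz":0,"jaw":1},{"x":0,"y":0,"z":0,"rx":0,"ry":0,"rz":0,"jaw":1},{"x":0,"y":0,"z":0,"rx":0,"ry":0,"rz":0,"jaw":1},{"x":0,"y":0,"z":0,"rx":0,"ry":0,"rz":0,"jaw":1}]'
python3 - <<'E'
from workcell import telemetry, cams
import cv2
from h import *
s=telemetry.read_state();f=cams.grab_frame("wrist")
print(s["position"],s["tool_rot"],s["force"],s["time_s"])
cv2.imwrite("pics/w4.png",f["image"])
f=cams.grab_frame("side");cv2.imwrite("pics/s4.png",cv2.resize(f["image"][150:270,320:480],None,fx=5,fy=5))
E
```

```text
time_s: 3.27
position: [0.5527, -0.2085, 0.0547]
tool_rot: [-3.141, 0.0, 0.355]
force: [-0.5, 0.6, -1.4]
width: 0.0851
time_s: 3.68
position: [0.5529, -0.2086, 0.0353]
tool_rot: [-3.141, 0.0, 0.355]
force: [-0.9, -0.6, 0.3]
width: 0.0856
time_s: 4.1
position: [0.5531, -0.2088, 0.0359]
tool_rot: [3.141, -0.0, 0.355]
force: [-0.8, 0.1, -0.9]
width: 0.0853
[ 0.5531393  -0.20879594  0.03594845] [ 3.14127570e+00 -3.17190407e-04  3.54772798e-01] [-0.79833688  0.07969289 -0.85974698] 4.1
```

View pics/w4.png

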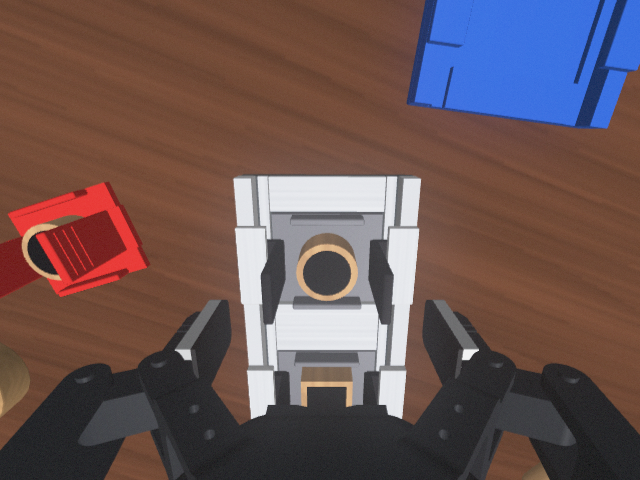

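View pics/s4.png

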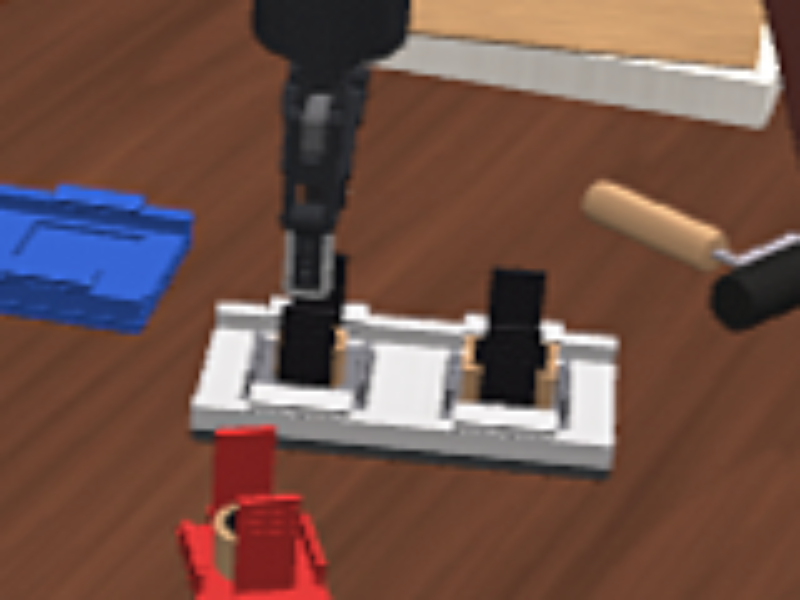

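```bash
python3 - <<'E'
from workcell import telemetry, cams
from h import *
f=cams.grab_frame("wrist");W=f["tool_from_camera"]
for x in(-.011,.011):
  for y in (-.0427,.0427): print("tip",x,y,w2p(f,[x,y,-.013],W))
  for y in (-.032,.032): print("catchtop",x/11*14,y,w2p(f,[x/11*14,y,-.032],W),"catch@lip",w2p(f,[x/11*14,y,.009],W))
E
```

```text
tip -0.011 -0.0427 (np.float64(249.766795736906), np.float64(299.7379675236034))
tip -0.011 0.0427 (np.float64(403.8323181353177), np.float64(299.6149388331785))
catchtop -0.014 -0.032 (np.float64(263.20045960132023), np.float64(323.25023341478754)) catch@lip (np.float64(275.1369271983591), np.float64(286.9807505161004))
catchtop -0.014 0.032 (np.float64(390.48932367544006), np.float64(323.1507843243728)) catch@lip (np.float64(378.380403980344), np.float64(286.8973407152626))
tip 0.011 -0.0427 (np.float64(246.83766851513525), np.float64(262.8448147717072))
tip 0.011 0.0427 (np.float64(406.71966159402064), np.float64(262.7128126637688))
catchtop 0.014 -0.032 (np.float64(259.7495335436216), np.float64(271.9484835674157)) catch@lip (np.float64(272.88155320965905), np.float64(244.22182115357896))
catchtop 0.014 0.032 (np.float64(393.8854436365219), np.float64(271.8386351116112)) catch@lip (np.float64(380.5842293738079), np.float64(244.1314293349152))
```

```bash
python3 - <<'E'
from workcell import telemetry, cams
from h import *
s=telemetry.read_state();T=tool(s);f=cams.grab_frame("side")
print(T.round(3))
for y in(-.0427,-.050,-.057):
  for z in (-.046,-.03,-.013,0): 
    p=(T@[0,y,z,1])[:3]; u,v=w2p(f,p); print(y,z,p.round(3),"crop",((u-320)*5+2),((v-150)*5+2))
p=(T@[0,-.032,0,1])[:3];p[2]=.068;u,v=w2p(f,p);print("catch top near",(u-320)*5,(v-150)*5)
p=(T@[0,.032,0,1])[:3];p[2]=.068;u,v=w2p(f,p);print("catch top far",(u-320)*5,(v-150)*5)
E
```

```text
[[ 0.938  0.347  0.     0.553]
 [ 0.347 -0.938 -0.    -0.209]
 [ 0.     0.    -1.     0.036]
 [ 0.     0.     0.     1.   ]]
-0.0427 -0.046 [ 0.538 -0.169  0.082] crop 307.1272920035575 293.0306242522793
-0.0427 -0.03 [ 0.538 -0.169  0.066] crop 305.30597793777343 321.9165238712584
-0.0427 -0.013 [ 0.538 -0.169  0.049] crop 303.3958599906928 352.2108461500646
-0.0427 0 [ 0.538 -0.169  0.036] crop 301.952268783085 375.1060905767025
-0.05 -0.046 [ 0.536 -0.162  0.082] crop 305.60563336216586 300.197802914471
-0.05 -0.03 [ 0.536 -0.162  0.066] crop 303.78597297609826 329.1650506889233
-0.05 -0.013 [ 0.536 -0.162  0.049] crop 301.8776983641494 359.54295193315613
-0.05 0 [ 0.536 -0.162  0.036] crop 300.4355743260929 382.5001832119875
-0.057 -0.046 [ 0.533 -0.155  0.082] crop 304.1338286749949 307.1301639985283
-0.057 -0.03 [ 0.533 -0.155  0.066] crop 302.31584843953397 336.17571012574825
-0.057 -0.013 [ 0.533 -0.155  0.049] crop 300.4094411424269 366.6340396528275
-0.057 0 [ 0.533 -0.155  0.036] crop 298.96879981703546 389.6509092827817
catch top near 305.7484864154745 305.51858552137094
catch top far 318.3677207237872 245.4560797558122
```

```bash
python3 - <<'E'
from workcell import cams
import cv2,numpy as np
a=cv2.imread("pics/w4.png")[220:430,150:350]
a=cv2.resize(a,None,fx=2.8,fy=2.8,interpolation=cv2.INTER_CUBIC)
f=cams.grab_frame("side")["image"]
b=cv2.resize(f[185:245,360:410],None,fx=10,fy=10,interpolation=cv2.INTER_CUBIC)
g=lambda i:(255*(i/255.)**.5).astype(np.uint8)
cv2.imwrite("pics/w5.png",g(a));cv2.imwrite("pics/s5.png",g(b))
E
```

```text
(no output)
```

View pics/w5.png

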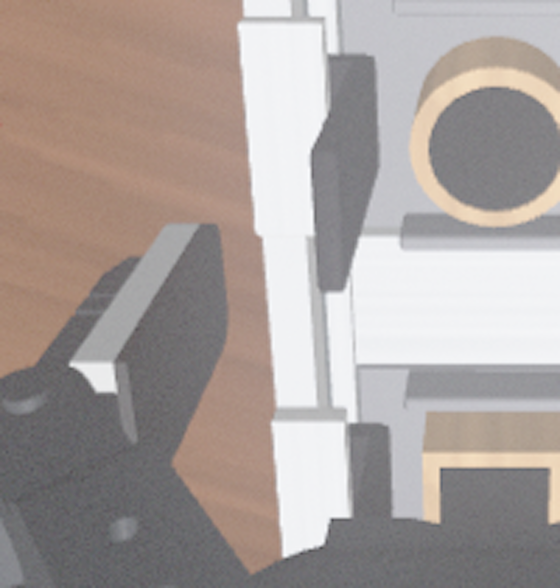

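View pics/s5.png

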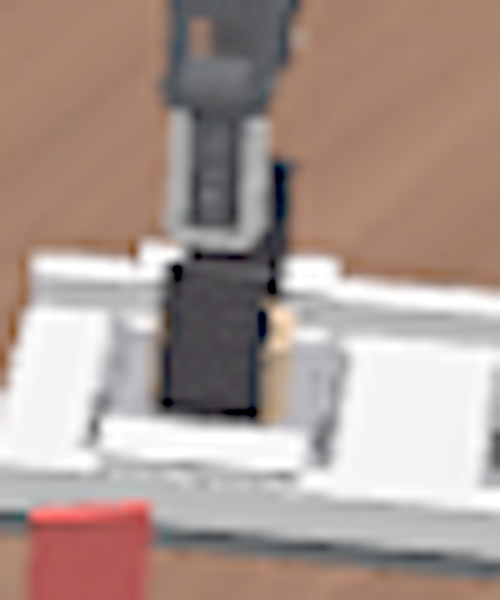

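The finger tips don't match the stated geometry. In the wrist view the tip is at (229,300), and in the side view it is at about (382,209.5). Both put the open tips about 46 mm behind the TCP, still just above the catch tops. I won't close yet; I'll creep down and watch the force.

```bash
python3 -m inch '[{"x":0,"y":0,"z":0.2,"rx":0,"ry":0,"rz":0,"jaw":1},{"x":0,"y":0,"z":0.2,"rx":0,"ry":0,"rz":0,"jaw":1},{"x":0,"y":0,"z":0.2,"rx":0,"ry":0,"rz":0,"jaw":1},{"x":0,"y":0,"z":0.2,"rx":0,"ry":0,"rz":0,"jaw":1},{"x":0,"y":0,"z":0,"rx":0,"ry":0,"rz":0,"jaw":1}]'
python3 - <<'E'
from workcell import telemetry, cams
import cv2,numpy as np
from h import *
s=telemetry.read_state();print(s["position"],s["force"])
g=lambda i:(255*(i/255.)**.5).astype(np.uint8)
f=cams.grab_frame("side")["image"]
b=cv2.resize(f[185:245,360:410],None,fx=9,fy=9,interpolation=cv2.INTER_CUBIC)
cv2.imwrite("pics/s6.png",g(b))
f=cams.grab_frame("top")["image"]
b=cv2.resize(f[205:305,350:480],None,fx=5,fy=5,interpolation=cv2.INTER_CUBIC)
cv2.imwrite("pics/t6.png",g(b))
E
```

```text
time_s: 4.77
position: [0.5526, -0.2085, 0.0271]
tool_rot: [-3.141, 0.001, 0.355]
force: [-0.2, 0.5, -0.0]
width: 0.0855
[ 0.55262913 -0.20853939  0.02711656] [-0.17288201  0.54283495 -0.0326688 ]
```

View pics/s6.png

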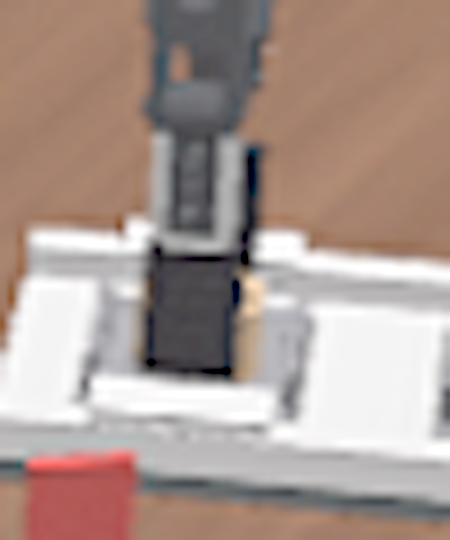

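View pics/t6.png

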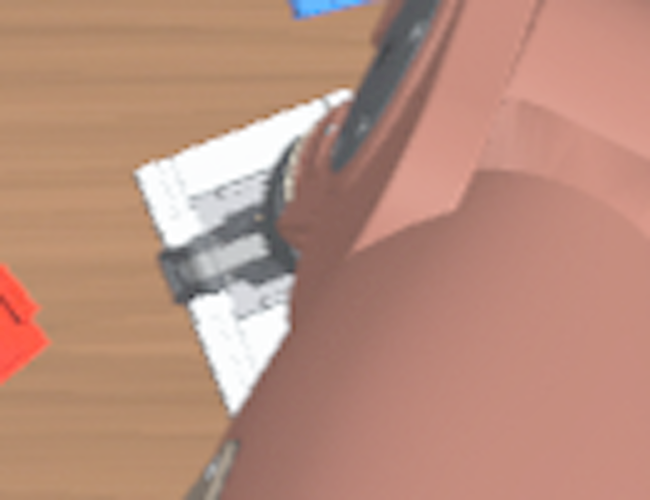

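The force is zero and the tip is now at about (381.7,212.8), so it moved down by the expected amount. I'll keep creeping down.

```bash
python3 -m inch '[{"x":0,"y":0,"z":0.2,"rx":0,"ry":0,"rz":0,"jaw":1},{"x":0,"y":0,"z":0.2,"rx":0,"ry":0,"rz":0,"jaw":1},{"x":0,"y":0,"z":0.2,"rx":0,"ry":0,"rz":0,"jaw":1},{"x":0,"y":0,"z":0.2,"rx":0,"ry":0,"rz":0,"jaw":1},{"x":0,"y":0,"z":0.2,"rx":0,"ry":0,"rz":0,"jaw":1}]'
python3 - <<'E'
from workcell import telemetry, cams
import cv2,numpy as np
from h import *
s=telemetry.read_state();print(s["position"],s["force"])
g=lambda i:(255*(i/255.)**.5).astype(np.uint8)
f=cams.grab_frame("side")["image"]
b=cv2.resize(f[185:245,360:410],None,fx=9,fy=9,interpolation=cv2.INTER_CUBIC)
cv2.imwrite("pics/s7.png",g(b))
f=cams.grab_frame("wrist")["image"];cv2.imwrite("pics/w7.png",g(f))
E
```

```text
time_s: 5.28
position: [0.5529, -0.2087, 0.0174]
tool_rot: [-3.142, 0.0, 0.355]
force: [0.4, -0.4, 0.9]
width: 0.0854
[ 0.55292125 -0.20868398  0.01743945] [ 0.35534541 -0.38841608  0.93754615]
```

View pics/s7.png

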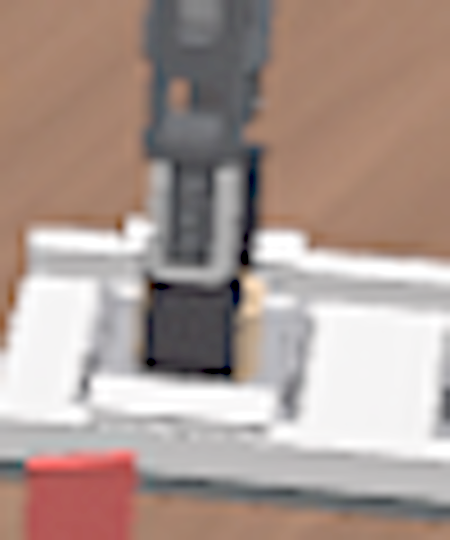

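View pics/w7.png

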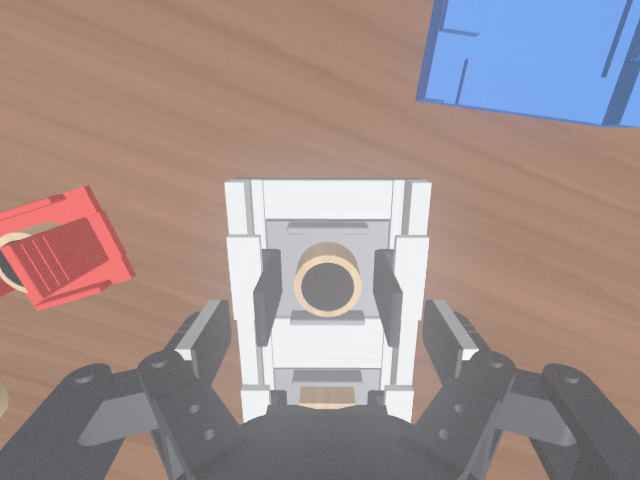

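```bash
python3 -m inch '[{"x":0,"y":0,"z":0.3,"rx":0,"ry":0,"rz":0,"jaw":1},{"x":0,"y":0,"z":0.3,"rx":0,"ry":0,"rz":0,"jaw":1},{"x":0,"y":0,"z":0.3,"rx":0,"ry":0,"rz":0,"jaw":1},{"x":0,"y":0,"z":0.3,"rx":0,"ry":0,"rz":0,"jaw":1},{"x":0,"y":0,"z":0.2,"rx":0,"ry":0,"rz":0,"jaw":1}]'
python3 - <<'E'
from workcell import telemetry, cams
import cv2,numpy as np
from h import *
s=telemetry.read_state();print(s["position"],s["force"])
g=lambda i:(255*(i/255.)**.5).astype(np.uint8)
f=cams.grab_frame("side")["image"]
b=cv2.resize(f[185:245,360:410],None,fx=9,fy=9,interpolation=cv2.INTER_CUBIC)
cv2.imwrite("pics/s8.png",g(b))
f=cams.grab_frame("wrist")["image"];cv2.imwrite("pics/w8.png",g(f))
E
```

```text
time_s: 5.8
position: [0.5528, -0.2086, 0.0032]
tool_rot: [-3.141, 0.0, 0.355]
force: [-0.5, 0.2, 0.1]
width: 0.0855
[ 0.55277692 -0.20862393  0.0032117 ] [-0.48317774  0.19161022  0.13595103]
```

View pics/s8.png

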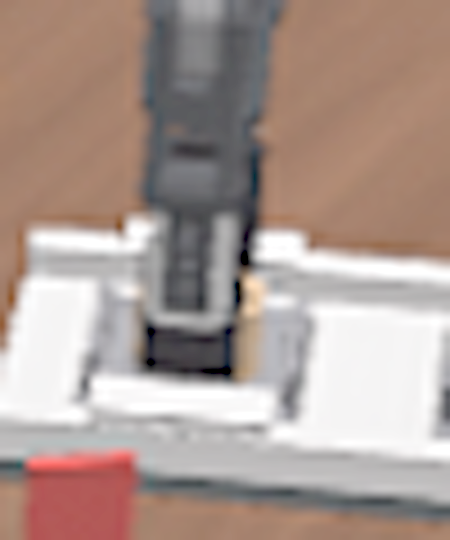

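View pics/w8.png

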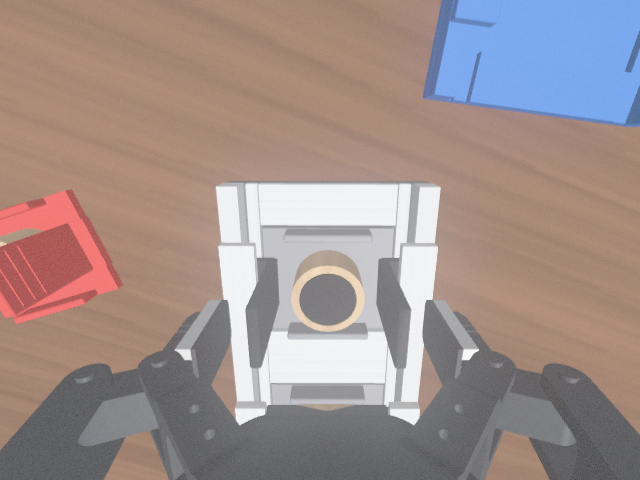

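No contact at the TCP's "z = 0.003", so the tips really are about 46 mm behind it, at roughly z = 0.05. They now overlap the catches and sit well above the lips. Closing.

```bash
python3 -m inch '[{"x":0,"y":0,"z":0,"rx":0,"ry":0,"rz":0,"jaw":0.7},{"x":0,"y":0,"z":0,"rx":0,"ry":0,"rz":0,"jaw":0.65},{"x":0,"y":0,"z":0,"rx":0,"ry":0,"rz":0,"jaw":0.6},{"x":0,"y":0,"z":0,"rx":0,"ry":0,"rz":0,"jaw":0.55},{"x":0,"y":0,"z":0,"rx":0,"ry":0,"rz":0,"jaw":0.5}]'
python3 -m inch '[{"x":0,"y":0,"z":0,"rx":0,"ry":0,"rz":0,"jaw":0.4},{"x":0,"y":0,"z":0,"rx":0,"ry":0,"rz":0,"jaw":0.2},{"x":0,"y":0,"z":0,"rx":0,"ry":0,"rz":0,"jaw":0},{"x":0,"y":0,"z":0,"rx":0,"ry":0,"rz":0,"jaw":0},{"x":0,"y":0,"z":0,"rx":0,"ry":0,"rz":0,"jaw":0}]'
python3 - <<'E'
from workcell import telemetry, cams
import cv2,numpy as np
from h import *
s=telemetry.read_state();print(s["position"],s["force"],s["width"])
g=lambda i:(255*(i/255.)**.5).astype(np.uint8)
f=cams.grab_frame("side")["image"]
b=cv2.resize(f[185:245,360:410],None,fx=9,fy=9,interpolation=cv2.INTER_CUBIC)
cv2.imwrite("pics/s9.png",g(b))
f=cams.grab_frame("wrist")["image"];cv2.imwrite("pics/w9.png",g(f))
E
```

```text
time_s: 6.32
position: [0.5536, -0.2089, 0.0059]
tool_rot: [3.14, -0.001, 0.355]
force: [-4.5, 2.4, 19.3]
width: 0.0454
time_s: 6.73
position: [0.5536, -0.2089, 0.0058]
tool_rot: [3.14, -0.001, 0.355]
force: [-4.9, 2.8, 21.1]
width: 0.0453
[ 0.55358676 -0.20887244  0.00584904] [-4.9281035   2.80088204 21.08716676] 0.045273387919863184
```

View pics/s9.png

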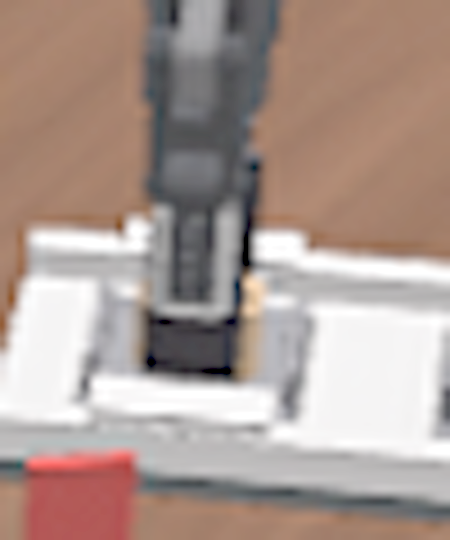

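View pics/w9.png

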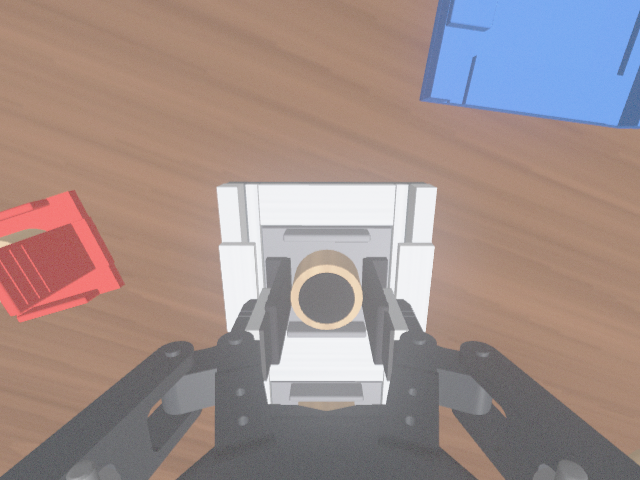

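The grip closed at a reading of 45 mm. The catches look pushed in, with 21 N of upward reaction from the finger swing. I'll lift slowly and watch the force.

```bash
python3 -m inch '[{"x":0,"y":0,"z":-0.1,"rx":0,"ry":0,"rz":0,"jaw":0},{"x":0,"y":0,"z":-0.1,"rx":0,"ry":0,"rz":0,"jaw":0},{"x":0,"y":0,"z":-0.1,"rx":0,"ry":0,"rz":0,"jaw":0},{"x":0,"y":0,"z":-0.1,"rx":0,"ry":0,"rz":0,"jaw":0},{"x":0,"y":0,"z":0,"rx":0,"ry":0,"rz":0,"jaw":0}]'
python3 -m inch '[{"x":0,"y":0,"z":-0.2,"rx":0,"ry":0,"rz":0,"jaw":0},{"x":0,"y":0,"z":-0.2,"rx":0,"ry":0,"rz":0,"jaw":0},{"x":0,"y":0,"z":-0.2,"rx":0,"ry":0,"rz":0,"jaw":0},{"x":0,"y":0,"z":-0.2,"rx":0,"ry":0,"rz":0,"jaw":0},{"x":0,"y":0,"z":0,"rx":0,"ry":0,"rz":0,"jaw":0}]'
python3 - <<'E'
from workcell import telemetry, cams
import cv2,numpy as np
from h import *
s=telemetry.read_state();print(s["position"],s["force"],s["width"])
g=lambda i:(255*(i/255.)**.5).astype(np.uint8)
f=cams.grab_frame("side")["image"]
b=cv2.resize(f[170:250,340:450],None,fx=7,fy=7,interpolation=cv2.INTER_CUBIC)
cv2.imwrite("pics/s10.png",g(b))
f=cams.grab_frame("wrist")["image"];cv2.imwrite("pics/w10.png",g(f))
E
```

```text
time_s: 7.25
position: [0.5528, -0.2086, 0.0075]
tool_rot: [-3.141, 0.0, 0.355]
force: [0.6, -0.3, -2.2]
width: 0.0444
time_s: 7.67
position: [0.5533, -0.2089, 0.0162]
tool_rot: [3.141, -0.001, 0.355]
force: [-0.3, 0.6, -2.1]
width: 0.0443
[ 0.55331573 -0.20885571  0.01624024] [-0.3013826   0.60856027 -2.0625122 ] 0.04430535887882586
```

View pics/s10.png

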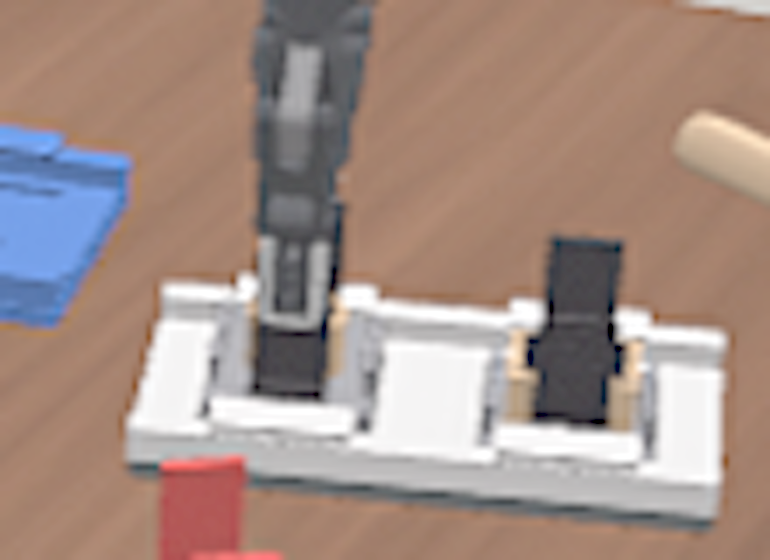

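View pics/w10.png

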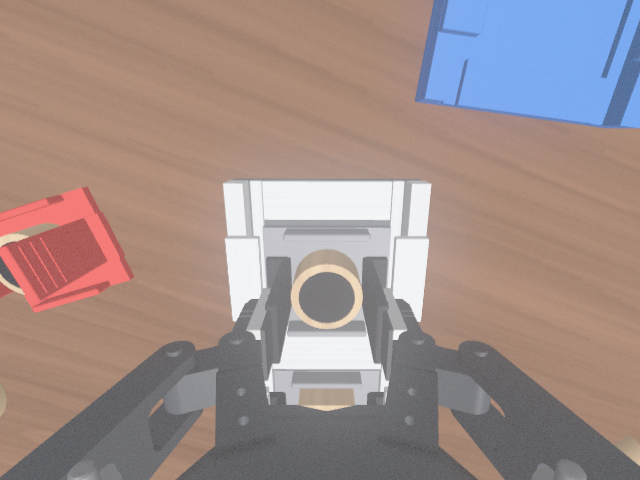

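The cassette is out of the latches: it stays fixed in the wrist view at (327,295) while the bed recedes, the load is 2.1 N (about 0.22 kg), and the square one stays put. I'll go on straight up.

```bash
python3 -m inch '[{"x":0,"y":0,"z":-0.4,"rx":0,"ry":0,"rz":0,"jaw":0},{"x":0,"y":0,"z":-0.7,"rx":0,"ry":0,"rz":0,"jaw":0},{"x":0,"y":0,"z":-1.0,"rx":0,"ry":0,"rz":0,"jaw":0},{"x":0,"y":0,"z":-1.2,"rx":0,"ry":0,"rz":0,"jaw":0},{"x":0,"y":0,"z":-1.4,"rx":0,"ry":0,"rz":0,"jaw":0}]'
python3 -m inch '[{"x":0,"y":0,"z":-1.5,"rx":0,"ry":0,"rz":0,"jaw":0},{"x":0,"y":0,"z":-1.5,"rx":0,"ry":0,"rz":0,"jaw":0},{"x":0,"y":0,"z":-1.5,"rx":0,"ry":0,"rz":0,"jaw":0},{"x":0,"y":0,"z":-1.5,"rx":0,"ry":0,"rz":0,"jaw":0},{"x":0,"y":0,"z":-1.3,"rx":0,"ry":0,"rz":0,"jaw":0}]'
python3 -m inch '[{"x":0,"y":0,"z":-1.0,"rx":0,"ry":0,"rz":0,"jaw":0},{"x":0,"y":0,"z":-0.6,"rx":0,"ry":0,"rz":0,"jaw":0},{"x":0,"y":0,"z":-0.3,"rx":0,"ry":0,"rz":0,"jaw":0},{"x":0,"y":0,"z":0,"rx":0,"ry":0,"rz":0,"jaw":0},{"x":0,"y":0,"z":0,"rx":0,"ry":0,"rz":0,"jaw":0}]'
python3 - <<'E'
from workcell import telemetry, cams
import cv2,numpy as np
from h import *
s=telemetry.read_state();print(s["position"],s["force"],s["width"],s["q"])
T=tool(s);d=np.array([.532,.2036,0])-T[:3,3];print(T[:3,:3].T@d)
g=lambda i:(255*(i/255.)**.6).astype(np.uint8)
f=cams.grab_frame("side")["image"];cv2.imwrite("pics/s11.png",g(f))
f=cams.grab_frame("wrist")["image"];cv2.imwrite("pics/w11.png",g(f))
E
```

```text
time_s: 8.18
position: [0.5529, -0.2087, 0.0638]
tool_rot: [-3.141, 0.0, 0.355]
force: [-0.1, 0.5, -2.0]
width: 0.0443
time_s: 8.6
position: [0.5533, -0.2088, 0.1379]
tool_rot: [3.14, -0.001, 0.355]
force: [0.6, -0.3, -1.7]
width: 0.0447
time_s: 9.02
position: [0.5527, -0.2086, 0.1543]
tool_rot: [-3.141, 0.0, 0.355]
force: [-0.8, -0.0, -2.7]
width: 0.0441
[ 0.55268403 -0.2085667   0.15426144] [-0.8464192  -0.02672292 -2.65370144] 0.04411249249115114 [-4.84574158e-01  4.40341849e-01 -4.19776045e-02  1.08921456e+00
  7.10770328e-06  2.30224799e+00]
[ 0.12385575 -0.39359918  0.15441906]
```

View pics/s11.png

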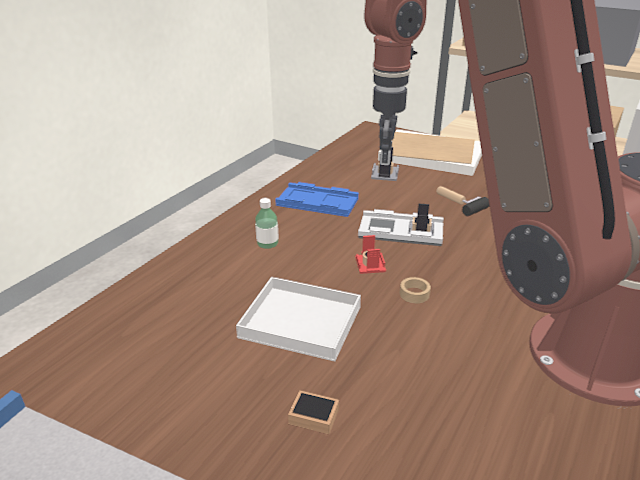

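View pics/w11.png

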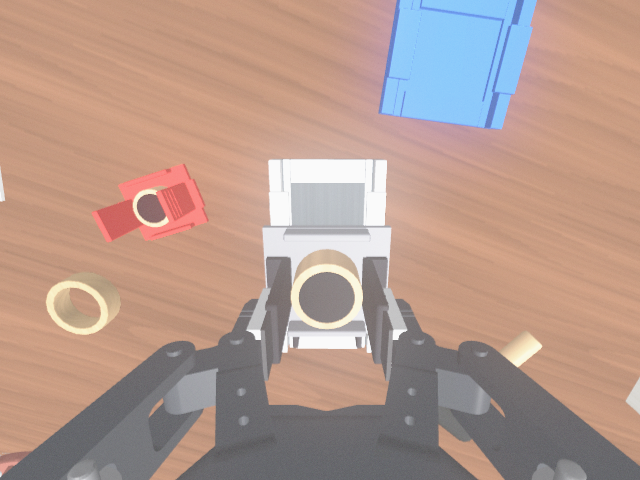

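The cassette is clear of the bed, level, and the square one is still clipped in. Keeping this yaw would take joint 6 past 3.14 over the tray, so I'll first turn by −0.5 rad about tool z.

```bash
python3 -m inch '[{"x":0,"y":0,"z":0,"rx":0,"ry":0,"rz":-0.03,"jaw":0},{"x":0,"y":0,"z":0,"rx":0,"ry":0,"rz":-0.05,"jaw":0},{"x":0,"y":0,"z":0,"rx":0,"ry":0,"rz":-0.06,"jaw":0},{"x":0,"y":0,"z":0,"rx":0,"ry":0,"rz":-0.06,"jaw":0},{"x":0,"y":0,"z":0,"rx":0,"ry":0,"rz":-0.06,"jaw":0}]'
python3 -m inch '[{"x":0,"y":0,"z":0,"rx":0,"ry":0,"rz":-0.06,"jaw":0},{"x":0,"y":0,"z":0,"rx":0,"ry":0,"rz":-0.06,"jaw":0},{"x":0,"y":0,"z":0,"rx":0,"ry":0,"rz":-0.06,"jaw":0},{"x":0,"y":0,"z":0,"rx":0,"ry":0,"rz":-0.04,"jaw":0},{"x":0,"y":0,"z":0,"rx":0,"ry":0,"rz":-0.02,"jaw":0}]'
python3 - <<'E'
from workcell import telemetry
from h import *
s=telemetry.read_state();print(s["width"],s["q"])
T=tool(s);d=np.array([.532,.2036,T[2,3]])-T[:3,3];print(T[:3,:3].T@d)
E
```

```text
time_s: 9.53
position: [0.5526, -0.2085, 0.154]
tool_rot: [-3.14, 0.001, 0.618]
force: [0.0, 0.2, -2.3]
width: 0.0443
time_s: 9.95
position: [0.5526, -0.2085, 0.154]
tool_rot: [-3.14, 0.0, 0.857]
force: [-0.4, -0.1, -2.6]
width: 0.0443
0.04432245471534463 [-4.84543538e-01  4.40739363e-01 -4.20169844e-02  1.08920317e+00
 -2.55545785e-05  1.80020392e+00]
[ 2.97974800e-01 -2.85452414e-01  2.35445451e-04]
```

```bash
python3 -m inch '[{"x":0.4,"y":-0.38,"z":0,"rx":0,"ry":0,"rz":0,"jaw":0},{"x":0.8,"y":-0.77,"z":0,"rx":0,"ry":0,"rz":0,"jaw":0},{"x":1.2,"y":-1.15,"z":0,"rx":0,"ry":0,"rz":0,"jaw":0},{"x":1.5,"y":-1.44,"z":0,"rx":0,"ry":0,"rz":0,"jaw":0},{"x":1.7,"y":-1.63,"z":0,"rx":0,"ry":0,"rz":0,"jaw":0}]'
python3 -m inch '[{"x":1.8,"y":-1.72,"z":0,"rx":0,"ry":0,"rz":0,"jaw":0},{"x":1.8,"y":-1.72,"z":0,"rx":0,"ry":0,"rz":0,"jaw":0},{"x":1.8,"y":-1.72,"z":0,"rx":0,"ry":0,"rz":0,"jaw":0},{"x":1.8,"y":-1.72,"z":0,"rx":0,"ry":0,"rz":0,"jaw":0},{"x":1.8,"y":-1.72,"z":0,"rx":0,"ry":0,"rz":0,"jaw":0}]'
python3 -m inch '[{"x":1.8,"y":-1.72,"z":0,"rx":0,"ry":0,"rz":0,"jaw":0},{"x":1.8,"y":-1.72,"z":0,"rx":0,"ry":0,"rz":0,"jaw":0},{"x":1.8,"y":-1.72,"z":0,"rx":0,"ry":0,"rz":0,"jaw":0},{"x":1.8,"y":-1.72,"z":0,"rx":0,"ry":0,"rz":0,"jaw":0},{"x":1.8,"y":-1.72,"z":0,"rx":0,"ry":0,"rz":0,"jaw":0}]'
python3 -m inch '[{"x":1.8,"y":-1.72,"z":0,"rx":0,"ry":0,"rz":0,"jaw":0},{"x":1.6,"y":-1.53,"z":0,"rx":0,"ry":0,"rz":0,"jaw":0},{"x":1.3,"y":-1.24,"z":0,"rx":0,"ry":0,"rz":0,"jaw":0},{"x":0.9,"y":-0.86,"z":0,"rx":0,"ry":0,"rz":0,"jaw":0},{"x":0.6,"y":-0.58,"z":0,"rx":0,"ry":0,"rz":0,"jaw":0}]'
python3 -m inch '[{"x":0,"y":0,"z":0,"rx":0,"ry":0,"rz":0,"jaw":0},{"x":0,"y":0,"z":0,"rx":0,"ry":0,"rz":0,"jaw":0},{"x":0,"y":0,"z":0,"rx":0,"ry":0,"rz":0,"jaw":0},{"x":0,"y":0,"z":0,"rx":0,"ry":0,"rz":0,"jaw":0},{"x":0,"y":0,"z":0,"rx":0,"ry":0,"rz":0,"jaw":0}]'
python3 -m inch '[{"x":0,"y":0,"z":0,"rx":0,"ry":0,"rz":0,"jaw":0},{"x":0,"y":0,"z":0,"rx":0,"ry":0,"rz":0,"jaw":0},{"x":0,"y":0,"z":0,"rx":0,"ry":0,"rz":0,"jaw":0},{"x":0,"y":0,"z":0,"rx":0,"ry":0,"rz":0,"jaw":0},{"x":0,"y":0,"z":0,"rx":0,"ry":0,"rz":0,"jaw":0}]'
python3 - <<'E'
from workcell import telemetry, cams
import cv2,numpy as np
from h import *
s=telemetry.read_state();print(s["position"],s["tool_rot"],s["force"],s["width"],abs(s["qvel"]).max())
T=tool(s)
for n in("side","wrist","top"):
    f=cams.grab_frame(n);cv2.imwrite(f"pics/{n}12.png",(255*(f["image"]/255.)**.7).astype(np.uint8))
    if n=="side":
        for dz in (.0,.002):print("cassette underside/side px",w2p(f,T[:3,3]+[0,0,dz]))
E
```

```text
time_s: 10.37
position: [0.5488, -0.13, 0.1545]
tool_rot: [-3.141, 0.0, 0.853]
force: [0.7, 0.2, -3.4]
width: 0.0445
time_s: 10.78
position: [0.5427, -0.0047, 0.1547]
tool_rot: [-3.141, -0.0, 0.854]
force: [0.7, 0.0, -3.0]
width: 0.0445
time_s: 11.2
position: [0.5367, 0.1196, 0.1547]
tool_rot: [-3.141, -0.0, 0.854]
force: [0.8, 0.2, -2.3]
width: 0.0442
time_s: 11.62
position: [0.5328, 0.205, 0.1546]
tool_rot: [-3.141, 0.0, 0.856]
force: [0.6, -0.2, -2.1]
width: 0.0442
time_s: 12.03
position: [0.5337, 0.2024, 0.1547]
tool_rot: [3.142, 0.0, 0.853]
force: [0.2, -0.5, -3.0]
width: 0.0442
time_s: 12.45
position: [0.5336, 0.2032, 0.1547]
tool_rot: [3.142, -0.0, 0.855]
force: [0.4, -0.4, -1.8]
width: 0.0442
[0.53356629 0.2031538  0.15472751] [ 3.14157005e+00 -1.25969477e-05  8.54747562e-01] [ 0.44796961 -0.41516407 -1.83787392] 0.044248953094562435 0.00399571144683947
cassette underside/side px (np.float64(297.85888241364984), np.float64(256.5149075509419))
cassette underside/side px (np.float64(297.8326224416038), np.float64(255.6241326233247))
```

View pics/side12.png

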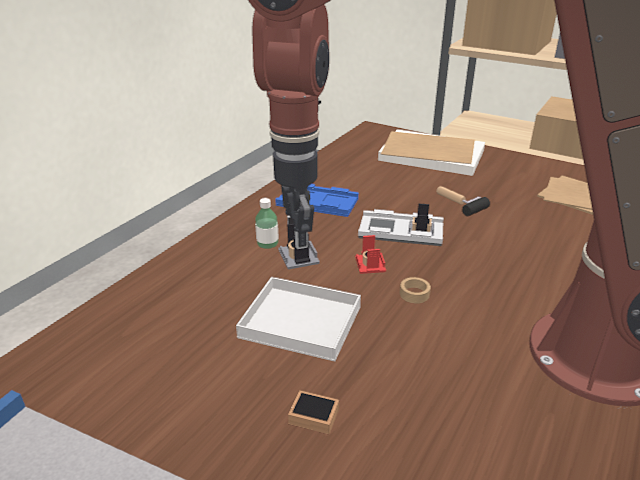

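View pics/wrist12.png

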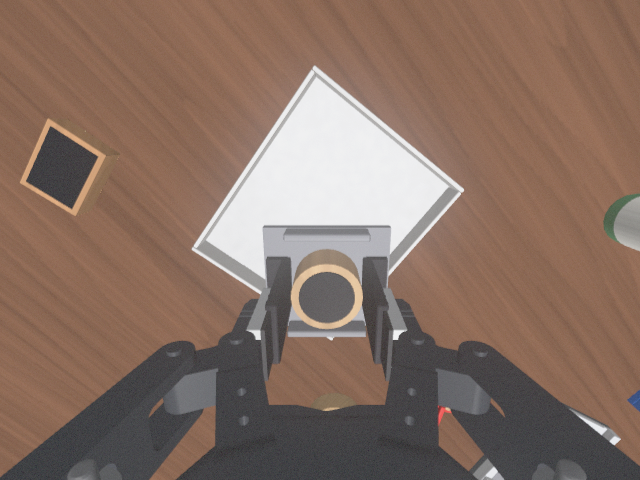

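View pics/top12.png

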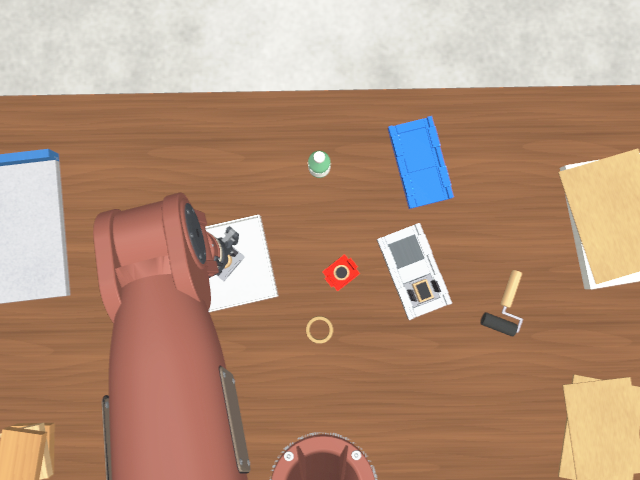

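```bash
python3 - <<'E'
from workcell import telemetry, cams
from h import *
s=telemetry.read_state();T=tool(s);f=cams.grab_frame("wrist");W=T@f["tool_from_camera"]
l=p2w(f,195,249,.032,W);r=p2w(f,462,190,.032,W);t=p2w(f,314,68,.032,W)
m=(l+r)/2;print("tray",m,np.linalg.norm(l-t),np.linalg.norm(r-t))
print("block",p2w(f,327,296,T[2,3]+.002+.028,W), "tcp",T[:3,3])
E
```

```text
tray [0.53136281 0.20362    0.032     ] 0.19485326502349667 0.16636349545041412
block [0.53367538 0.20345371 0.18470277] tcp [0.53353564 0.20321403 0.15470277]
```

The wrist view puts the tray centre at (0.531,0.204) and the held block at (0.534,0.203), so they agree within about 2 mm. I'll lower gently by 4 cm, leaving about 8 cm above the rim, and let it settle.

```bash
python3 -m inch '[{"x":0,"y":0,"z":0.4,"rx":0,"ry":0,"rz":0,"jaw":0},{"x":0,"y":0,"z":0.9,"rx":0,"ry":0,"rz":0,"jaw":0},{"x":0,"y":0,"z":1.2,"rx":0,"ry":0,"rz":0,"jaw":0},{"x":0,"y":0,"z":1.0,"rx":0,"ry":0,"rz":0,"jaw":0},{"x":0,"y":0,"z":0.5,"rx":0,"ry":0,"rz":0,"jaw":0}]'
python3 -m inch '[{"x":0,"y":0,"z":0,"rx":0,"ry":0,"rz":0,"jaw":0},{"x":0,"y":0,"z":0,"rx":0,"ry":0,"rz":0,"jaw":0},{"x":0,"y":0,"z":0,"rx":0,"ry":0,"rz":0,"jaw":0},{"x":0,"y":0,"z":0,"rx":0,"ry":0,"rz":0,"jaw":0},{"x":0,"y":0,"z":0,"rx":0,"ry":0,"rz":0,"jaw":0}]'
python3 -m inch '[{"x":0,"y":0,"z":0,"rx":0,"ry":0,"rz":0,"jaw":0},{"x":0,"y":0,"z":0,"rx":0,"ry":0,"rz":0,"jaw":0},{"x":0,"y":0,"z":0,"rx":0,"ry":0,"rz":0,"jaw":0},{"x":0,"y":0,"z":0,"rx":0,"ry":0,"rz":0,"jaw":0},{"x":0,"y":0,"z":0,"rx":0,"ry":0,"rz":0,"jaw":0}]'
python3 - <<'E'
from workcell import telemetry, cams
import cv2,numpy as np
from h import *
s=telemetry.read_state();print(s["position"],s["tool_rot"],s["force"],s["width"],abs(s["qvel"]).max())
f=cams.grab_frame("side")["image"];cv2.imwrite("pics/s13.png",cv2.resize((255*(f[190:370,220:460]/255.)**.6).astype(np.uint8),None,fx=3.3,fy=3.3,interpolation=cv2.INTER_CUBIC))
f=cams.grab_frame("wrist")["image"];cv2.imwrite("pics/w13.png",(255*(f/255.)**.6).astype(np.uint8))
E
```

```text
time_s: 13.07
position: [0.5325, 0.2029, 0.1127]
tool_rot: [-3.14, 0.002, 0.855]
force: [-0.8, 0.3, -2.7]
width: 0.0442
time_s: 13.48
position: [0.5339, 0.2033, 0.1152]
tool_rot: [3.141, -0.001, 0.855]
force: [0.5, 0.0, -1.5]
width: 0.0444
time_s: 13.9
position: [0.5336, 0.2032, 0.1147]
tool_rot: [3.142, -0.0, 0.855]
force: [-0.0, -0.0, -2.0]
width: 0.0443
[0.53356913 0.20318225 0.11472058] [ 3.14158016e+00 -2.24077637e-05  8.54780592e-01] [-0.01786307 -0.01021537 -2.03505871] 0.044260538824283116 0.0016862707405064412
```

View pics/s13.png

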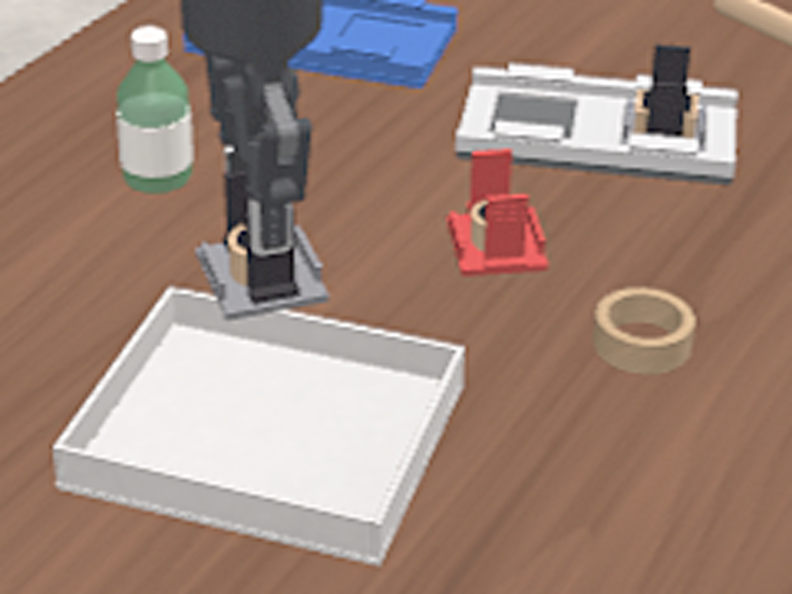

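View pics/w13.png

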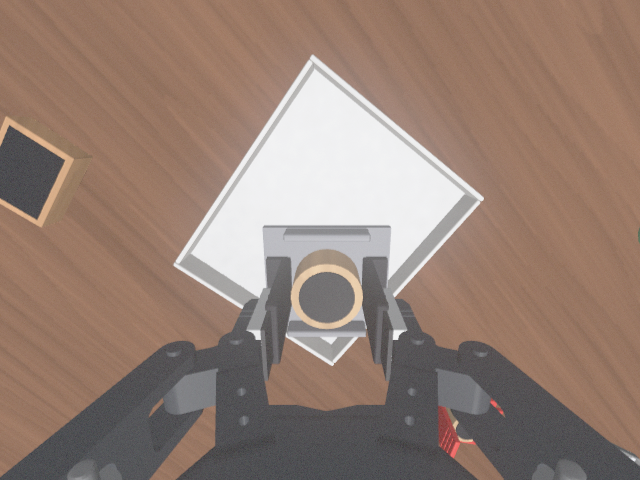

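The cassette is held still and level in the same place in the grip, with the block at (327,296). The tray is below it, and the square cassette and the bystanders I can see are untouched. Handing in.

```bash
python3 -c "
from workcell import robot
print(robot.finish_job())"
```

```text
the job is handed in; nothing more can be done
None
```

The job is handed in: I pinched both catches of the round-block cassette, lifted it straight out of the far bay, and am holding it level and still over the middle of the wash tray. It finished at about 14 s.

**Last checks:**
- **Position:** the tool is at (0.534, 0.203) and the tray centre measured (0.531–0.532, 0.204), so they agree within about 2 mm. The cassette's underside is about 8 cm above the rim.
- **Hold:** tilt is under 0.001 rad by the tool, and the joints are almost still. The load is 2.0 N, which fits 0.22 kg, and the cassette looks unmoved in the grip since the lift-off.
- **Other things:** the square cassette is still clipped in. The red and blue look-alikes, tape roll and bottle look unmoved in the last pictures, and so did the brayer and spare block shortly before.

**What disagreed with the description:**
- **Finger tips:** when open, they sit about 46 mm behind the reported tool point, not 13 mm. I saw this in two cameras before closing and went down accordingly, with no contact on the way.
- **Opening:** it reads 44–45 mm, although the catches should be 50 mm apart when pushed in. The cassette came out freely, so they did clear the lips.
- **Force:** closing the fingers pressed briefly with about 21 N, under the 40 N limit, and this went away on lifting.
- **Refused calls:** my first four move calls left out some keys and were refused, so nothing moved.

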